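# Draw the duct's rear vent flap shut with the hook pole

### The job

The vent flap on the back of the white ventilation duct stands ajar: take the hook pole from its rest, reach over the duct, lower the hook into the ring eye above the flap and swing the flap gently shut, drawing it fully home against its springy rubber seal until the slam latch catches and holds it. Let the pole never bear on the duct, flap or eye with more than 20 N, and keep the hand and arm off them. Then unhook, lay the pole back in its rest with the hook hanging down and without dropping it, and leave the other loose things where they stand.

Things in the scene. Friction and masses are not known exactly. Their poses are not given: they have to be found in the camera images.
- duct: Fixed upright piece of white flat ventilation duct, 90 mm deep (x), 220 mm wide (y), 280 mm tall, closed by a flat cap, on a 140 x 270 x 6 mm foot flange. Origin: centre of its underside on the table; z up; its +x side is the rear face (away from the robot) with the flap in its upper half and a small steel latch on the jamb.
- flap (a joint): White flap, 170 mm wide, 118 mm tall, bottom-hung in the duct's rear face: angle in rad, 0 = hard stop, upright and flush; grows to 0.6 as its top leans away to duct +x; starts 0.28 to 0.48. Its stiff hinge stays where it is left and takes about 1 N at the eye to move, 2 to 3 N from 0.10 rad on, where the latch's sprung bolt starts to ride on the flap's strike pin.
- eye (a point): Centre of the steel ring eye above mid-width of the flap, fixed to it: wire 5 mm, hole 25 mm. Flap shut: 24 mm to duct +x of the hinge line and 158 mm above it, 26 mm above the duct's cap, ring 16 degrees off level, far side high (it turns with the flap, far side lower as it opens). Its neck is on the duct side; a hook leg down the hole bears, when pulled, 9.5 mm to the duct side of this point.
- flap_hinge (a point): Middle of the hinge line (the duct's y), 45 mm to duct +x of the duct's origin, 148 mm above the table. Last part of the swing: from 0.05 rad on the flap squeezes a seal and the pull at the eye climbs, to 12 or 13 N at about 0.01 rad, where the latch bolt drops in; let go before that, it springs ajar again. Latched, it rests near 0.006 rad and cannot be pulled open.
- pole: Loose hook pole, 0.26 kg, 386 mm long: 12 mm aluminium tube, black box-shaped grip 26 mm wide (y), 32 mm tall (z), x = -50 to +60 mm, steel wire hook at the far end. Origin on its axis in the grip, near the centre of mass; x towards the hook; z up when it lies in its rest, hook leg hanging down at x = 215 mm to 63 mm below the axis. Rear end at x = -168 mm.
- hook_tip (a point): Lower end of the hook's leg, 215 mm ahead of and 63 mm below the pole's origin; the straight leg, 6 mm thick, goes up from it for 50 mm.
- pole_rest: Fixed grey rest, left or right of the duct (a clear tray of fittings stands on the other side): base 280 x 80 x 10 mm, two V saddles (90 degrees, 45 mm wide, open upward) at x = -110 and +110 mm carry the pole's tube either side of its grip. Origin: centre of its underside. The pole lies along its x, hook towards +x, axis 81 mm above the table, origin within 12 mm of its middle.
- jar_blue: Loose white jar with a blue lid, 80 mm wide, 95 mm tall, to be left alone. Origin: centre of its underside.
- jar_green: Loose white jar with a green lid, 68 mm wide, 75 mm tall, to be left alone. Origin: centre of its underside.
- spray_can: Loose grey spray can with a black cap, 54 mm wide, 170 mm tall, to be left alone. Origin: centre of its underside.
- dosing_bottle: Loose white bottle with a blue cap, 60 mm wide, 180 mm tall, to be left alone. Origin: centre of its underside.
- cartridge: Loose white filter cartridge, an upright tube 62 mm wide, 125 mm tall, to be left alone. Origin: centre of its underside.
- union_nut: Loose black pipe nut, 64 mm wide, 36 mm tall, to be left alone. Origin: centre of its underside.

How it is judged (in metres and radians):
On the way, in this order (a step that is already met when the one before it is completed fails the run):
1. the hook's leg is down through the ring eye (horizontal distance between hook_tip and eye below 0.02 m and z of hook_tip in the frame of eye between -0.055 and -0.01 m), for 0.2 s.
2. the flap is drawn home by the hook in the eye (all of step 1 and value of joint flap below 0.02 rad), for 0.3 s.
At the end, for the whole second after the job is handed in: The flap is latched shut (below 0.02 rad) and the pole lies at rest in both saddles of its rest, hook hanging down, facing as at the start: axis 75 to 87 mm up, within 8 mm sideways and 35 mm endways of the rest's middle, within 0.08 rad of its direction (value of joint flap below 0.02 rad and z of pole in the frame of pole_rest between 0.075 and 0.087 m and x of pole in the frame of pole_rest between -0.035 and 0.035 m and y of pole in the frame of pole_rest between -0.008 and 0.008 m and angle between the x axis of pole and the x axis of pole_rest, either way round below 0.08 rad and angle between pole's own z axis and vertical below 0.6 rad and linear speed of pole below 0.02 m/s); the robot touches nothing.
It fails at once if the pole bears on the duct, flap or eye with more than 20 N (contact force between pole and duct above 20 N).
It fails at once if the hand or arm touches the duct or flap (contact force between any of the fingers, the arm and duct above 1 N).
It fails at once if the flap is flung shut (faster than 1.5 rad/s before it reaches the latch) (value of joint flap above 0.12 rad and velocity of joint flap below -1.5 rad/s).
It fails at once if the pole is dropped (out of the fingers and moving faster than 0.4 m/s) (contact force between the fingers and pole below 0.05 N and linear speed of pole above 0.4 m/s).
It fails at once if a loose bystander is moved more than 20 mm (distance of any of jar_blue, jar_green, spray_can, dosing_bottle, cartridge, union_nut from where it was at the start of the episode above 0.02 m).
It also fails if it takes over 69 s, if anything falls off the work surface, if the arm or the gripper's body presses on something with over 40 N, if the wrist force passes 120 N, or if a joint passes its speed limit or range.

### The arm

A 7-joint arm with a two-finger parallel gripper is mounted at the origin on the work surface. World frame = base frame: x ahead of the robot, y to its left, z up, the work surface at z = 0. Lengths are in mm, angles in rad, forces in N, time in s.
With the tool pointing down it reaches from about 425 to 925 mm from the base axis. Payload 6.8 kg.
Tool frame: the origin (TCP) lies at the very end of the fingers, on their centre line; the grasp point (between the pads) lies 19 mm behind it; z points along the fingers, y is the line along which they close (so a half turn about z gives the same grasp; the last joint's range is limited). The gripper opens to 88 mm and grips with 3 to 60 N. Pads are 20 mm wide; open, the fingers measure 115 mm over their backs; the gripper's body (75 mm by 178 mm) begins 61 mm behind the grasp point.
Start: joints at [-1.216, 0.477, 0.022, 1.555, -0.011, 1.109, -0.083], TCP at [301.356, 604.013, 222.664] pointing down, gripper open.
Joint ranges: [-2.96, 2.96], [-0.34, 2.1], [-1.41, 1.46], [0.24, 2.44], [-1.37, 4.51], [0.17, 1.92], [-2.96, 2.96]. Speed limits (rad/s): [2.39, 2.39, 3.14, 3.14, 3.14, 3.14, 3.14].

### API

Orientations are given as a 3x3 rotation matrix whose columns are the frame's x, y, z axes.
In Python, from workcell import state, snapshot, camera_info, sign_off, silhouettes gives the robot as it stands. The module is installed in compiled form; this text tells all that it offers.
- The arm moves only by the tool send_rows, never from a script. Its argument "series" is a list of rows, each a list of 3 entries, a list of its own where there are three numbers: the shift along the tool's x, y, z in units of 25 mm (1.0 is 25 mm), then the turn, a rotation vector about the tool's x, y, z in units of 10 degrees (1.0 is 10 degrees), then the closure, from -1 (fully open) to 1 (shut). A call has exactly 10 rows; each row is the pose to reach, as a shift and turn from the pose commanded when the call began, along the tool's axes at that moment; what a row does not reach only later rows make up. A row lasts 1/8 s, in which the tool goes at most 62.5 mm and 10.7 degrees, less where a joint would pass 70% of its speed; a pose out of reach is approached as far as the arm can. A call with a gripper value outside its range is refused whole. The fingers move at their own pace and stop on an object; the grip force is fixed at half the most. Time passes only in rows, so rows that repeat a pose let the fingers close, or fill a call up. It gives the time, the measured TCP pose, the force, the opening and the grip force at its end, in the units of the state.
- state(): the state, without advancing time (a new reading comes with each control period).
- snapshot(name): name is "scene" or "top" or "wrist"; returns the picture (400x640x3 uint8, blue, green, red); there is no depth.
- camera_info(name): a dict with "K" (3x3 intrinsics, pixels), "rvec" (rotation vector, rad) and "tvec" (3), from world to camera coordinates, as OpenCV has them; the wrist camera has in their place "hand_eye" (4x4, takes a point from camera to tool coordinates, whose origin is the TCP and whose axes are the flange's). Camera axes: x right, y down, z forward; pixel columns grow to the right and rows downward; lengths in mm; the calibration is good to about 2 mm. A picture is of the moment at which its call begins: read the wrist's pose just before it. camera_info takes no time and is no camera call.
- sign_off(): hands the job in; it is judged then, once.
Trained networks look in the newest picture that a camera, given by its name, has taken for a name from the list of things; names that differ only in an ending like _2 or _b are one class to them, and where a whole thing is asked for, a point or a joint stands for the part that bears it (a point fixed in the world has none). Each returns a list of dicts, best first, with "conf" (0 to 1); they miss things now and then, are a little off and sometimes report something else, mostly with a low value. They report only what shows in the picture. A call takes as long as a camera call.
- silhouettes(camera, name): "region" (400x640 bool, what is visible of it) and "rect" ([left, top, right, bottom] in pixels, round what is visible of it).
The state is a dict: "time": time; "joint_positions": joint angles; "qvel": joint speeds; "joint_efforts": joint torques, N m; "tool_pos": TCP position; "tcp_rot": TCP orientation; "contact_force": force on the tool from outside, world axes, zero at the start; "torque": the same for the moment, N m; "gripper_width": finger opening in mm; "gripper_force": force on a finger pad.
Only numpy, scipy, OpenCV 4.12 (cv2) and the standard library are available. Lean on these libraries where they do the work, as an engineer would, in place of code of your own. Each camera call takes 0.05 s, during which the arm holds its last target. There are 200 camera calls.

## Working session

There is one attempt and no reset: what is moved stays moved. The work goes in short steps, Python scripts to look and compute and a tool call to move; the robot and the scene stay as the last step left them, time stands still between calls to the robot, and variables do not carry over. Pictures are saved under pics/ and viewed, at most 10 in all, crops included, and the job is handed in when it is done.

Besides the shell and the picture viewer there is one more tool, called after ">>>" as name(argument=value, ...) on one line, values as JSON. send_rows: Moves the arm, as the interface text tells. Its arguments: {"type":"object","properties":{"series":{"type":"array"}},"required":["series"]}

```bash
mkdir -p pics; ls; python3 - <<'E'
from workcell import *
import cv2,numpy as np
s=state();print({k:np.round(v,3).tolist() for k,v in s.items()})
a=snapshot("scene");b=snapshot("top")
cv2.imwrite("pics/scene.png",a);cv2.imwrite("pics/top.png",b)
for c in("scene","top"):
  i=camera_info(c);print(c,{k:np.round(v,3).tolist() for k,v in i.items()})
  for n in("duct","flap","eye","pole","hook_tip","pole_rest","jar_blue","jar_green","spray_can","dosing_bottle","cartridge","union_nut"):
    print(n,[(round(float(d["conf"]),2),np.round(d["rect"]).tolist()) for d in silhouettes(c,n)][:2])
print(camera_info("wrist"))
print(state()["time"])
E
```

```text
pics
{'time': 0.0, 'joint_positions': [-1.216, 0.478, 0.022, 1.556, -0.011, 1.109, -0.083], 'qvel': [-0.001, -0.001, 0.001, 0.001, 0.001, -0.001, -0.003], 'joint_efforts': [-0.001, -58.286, 1.534, -27.262, -0.054, 0.017, 0.0], 'tool_pos': [301.124, 603.43, 221.692], 'tcp_rot': [[-0.895, 0.446, -0.001], [0.446, 0.895, -0.002], [-0.0, -0.002, -1.0]], 'contact_force': [-0.593, -0.644, 0.31], 'torque': [-0.007, -0.049, -0.004], 'gripper_force': 0.0, 'gripper_width': 88.021}
scene {'K': [[391.835, 0.0, 312.523], [0.0, 391.835, 199.67], [0.0, 0.0, 1.0]], 'rvec': [2.021, 1.759, -0.484], 'tvec': [-134.139, -378.094, 1567.81]}
duct [(0.6, [229.0, 166.0, 330.0, 276.0])]
flap [(0.66, [264.0, 214.0, 326.0, 247.0])]
eye [(0.82, [266.0, 218.0, 323.0, 245.0])]
pole [(0.83, [178.0, 157.0, 203.0, 258.0])]
hook_tip [(0.82, [178.0, 159.0, 203.0, 260.0]), (0.72, [262.0, 216.0, 324.0, 245.0])]
pole_rest [(0.75, [179.0, 165.0, 217.0, 247.0])]
jar_blue [(0.53, [263.0, 170.0, 283.0, 183.0])]
jar_green [(0.95, [314.0, 163.0, 339.0, 191.0])]
spray_can [(0.68, [198.0, 269.0, 233.0, 310.0]), (0.49, [230.0, 162.
[... 782 characters left out ...]
[396.0, 137.0, 420.0, 164.0])]
dosing_bottle [(0.63, [190.0, 183.0, 214.0, 201.0])]
cartridge [(0.89, [260.0, 150.0, 280.0, 174.0])]
union_nut [(0.61, [367.0, 255.0, 389.0, 274.0])]
{'K': array([[344.42941938,   0.        , 316.63976581],
       [  0.        , 344.42941938, 197.6134745 ],
       [  0.        ,   0.        ,   1.        ]]), 'hand_eye': array([[-1.09682030e-03, -9.53228904e-01, -3.02247337e-01,
         8.46916939e+01],
       [ 9.99999353e-01, -9.54265625e-04, -6.19314027e-04,
         5.69465524e-01],
       [ 3.01923787e-04, -3.02247821e-01,  9.53229334e-01,
        -1.61664424e+02],
       [ 0.00000000e+00,  0.00000000e+00,  0.00000000e+00,
         1.00000000e+00]])}
1.3
```

```bash
python3 - <<'E'
import cv2
a=cv2.imread("pics/top.png")[110:310,170:470];cv2.imwrite("pics/topc.png",cv2.resize(a,None,fx=2.66,fy=2.66,interpolation=cv2.INTER_CUBIC))
a=cv2.imread("pics/scene.png")[140:320,160:400];cv2.imwrite("pics/scenec.png",cv2.resize(a,None,fx=3.3,fy=3.3,interpolation=cv2.INTER_CUBIC))
E
```

```text
(no output)
```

View pics/topc.png

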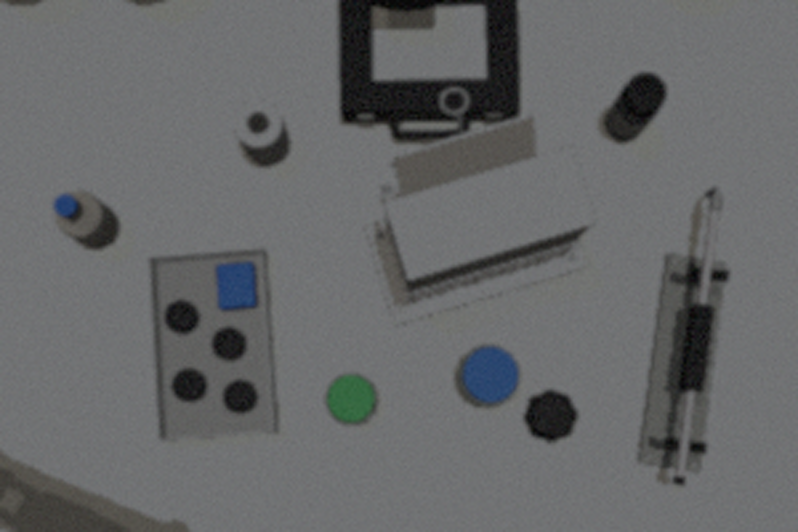

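View pics/scenec.png

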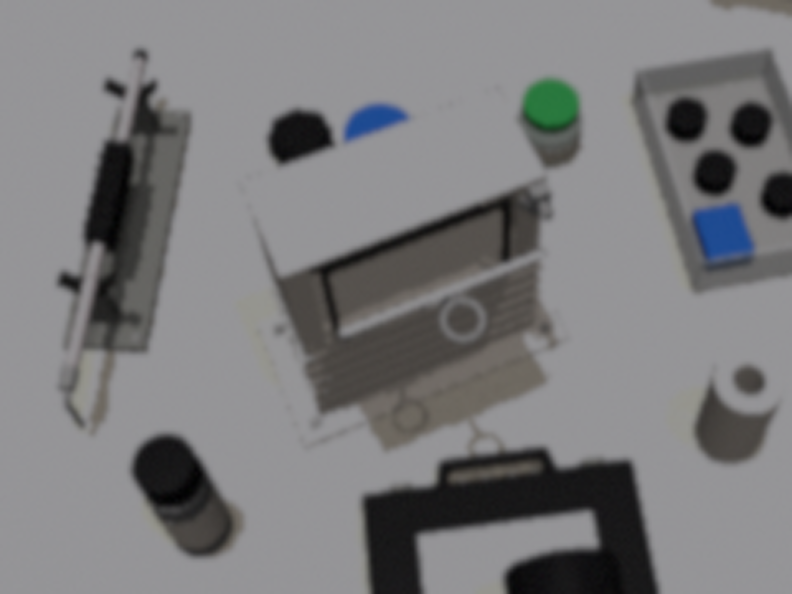

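The top crop shows the duct cap around (388–592, 150–280), the ring eye at (455,100), and the pole along (680,480)–(712,190) in its rest on the right. The scene crop shows the flap ajar with the ring at (462,320), and the hook at about (75,400). I'll triangulate these next.

```bash
cat > h.py <<'E'
import numpy as np,cv2
from workcell import *
def cam(c,s=None):
    i=camera_info(c)
    if c!="wrist":
        R=cv2.Rodrigues(np.array(i["rvec"],float))[0];t=np.array(i["tvec"],float).ravel()
    else:
        H=np.array(i["hand_eye"]);Rt=np.array(s["tcp_rot"]);p=np.array(s["tool_pos"])
        Rc=Rt@H[:3,:3];tc=Rt@H[:3,3]+p
        R=Rc.T;t=-R@tc
    return np.array(i["K"]),R,t
def proj(C,P):
    K,R,t=C;q=(np.atleast_2d(P)@R.T+t)@K.T;return q[:,:2]/q[:,2:]
def ray(C,uv):
    K,R,t=C;d=R.T@np.linalg.solve(K,[uv[0],uv[1],1]);return -R.T@t,d/np.linalg.norm(d)
def atz(C,uv,z):
    o,d=ray(C,uv);return o+d*(z-o[2])/d[2]
def tri(obs):
    A=0;b=0;rs=[]
    for C,uv in obs:
        o,d=ray(C,uv);M=np.eye(3)-np.outer(d,d);A=A+M;b=b+M@o;rs.append((o,d))
    X=np.linalg.solve(A,b)
    return X,[round(float(np.linalg.norm(np.cross(d,X-o))),1) for o,d in rs]
E
python3 - <<'E'
from h import *
T=cam("top");S=cam("scene")
t=lambda u,v:(170+u/2.66,110+v/2.66)
s=lambda u,v:(160+u/3.3,140+v/3.3)
print("cams",ray(T,(0,0))[0],ray(S,(0,0))[0])
for n,a,b in [("cap_fl",(410,280),(498,92)),("capFR",(592,225),(240,182)),("cap_RL",(388,198),(548,178)),("capRR",(575,150),(283,270)),
 ("eye",(455,100),(462,320)),("grip_f",(700,307),(93,240)),("grip_r",(690,390),(122,145)),("rear",(679,480),(141,53)),("tubefront",(711,192),(66,385)),
 ("spray",(645,93),(165,462)),("union",(550,415),(300,135)),("green",(351,399),(551,102)),("cart",(258,122),(750,380))]:
  X,e=tri([(T,t(*a)),(S,s(*b))]);print(n,X.round(),e)
print("blue",atz(T,t(490,375),95).round(),"bottle",atz(T,t(66,206),180).round())
for q in [(670,255),(728,262),(640,460),(700,470)]: print("rest",atz(T,t(*q),10).round())
E
```

```text
cams [ 346.40532423   66.72836279 1761.87691239] [1146.23273968  -39.9373729  1141.72353659]
cap_fl [519.  52. 271.] [2.1, 2.1]
capFR [ 579. -159.  271.] [1.3, 1.3]
cap_RL [612.  77. 279.] [3.6, 3.6]
capRR [ 665. -136.  277.] [5.0, 5.0]
eye [725.  -3. 277.] [1.4, 1.4]
grip_f [ 501. -323.   81.] [2.4, 2.4]
grip_r [ 396. -302.   81.] [1.7, 1.7]
rear [ 284. -283.   82.] [1.4, 1.4]
tubefront [ 649. -342.   86.] [2.0, 2.0]
spray [ 760. -245.  161.] [1.1, 1.1]
union [ 368. -132.   24.] [0.6, 0.6]
green [391. 127.  67.] [1.7, 1.7]
cart [740. 239. 122.] [1.8, 1.8]
blue [418. -50.  95.] bottle [624. 463. 180.]
rest [ 578. -300.   10.]
rest [ 567. -377.   10.]
rest [ 308. -250.   10.]
rest [ 294. -328.   10.]
```

>>> send_rows(series=[[[-1.2,-0.5,-0.9],[0,0,0.9],-1],[[-2.4,-1,-1.8],[0,0,1.8],-1],[[-3.7,-1.5,-2.7],[0,0,2.7],-1],[[-4.9,-2,-3.6],[0,0,3.6],-1],[[-6.2,-2.6,-4.5],[0,0,4.5],-1],[[-7.4,-3.1,-5.4],[0,0,5.4],-1],[[-8.6,-3.6,-6.3],[0,0,6.3],-1],[[-9.9,-4.1,-7.2],[0,0,7.2],-1],[[-11.1,-4.6,-8.1],[0,0,8.1],-1],[[-12.3,-5.1,-9],[0,0,9],-1]])

```text
time: 2.55
tool_pos: [520.1, 351.7, 448.5]
tcp_rot: [[0.451, 0.893, 0.0], [0.893, -0.451, 0.0], [0.0, -0.0, -1.0]]
contact_force: [-0.2, 0.5, -0.8]
gripper_width: 87.7
gripper_force: 0.0
```

>>> send_rows(series=[[[-0.9,1.1,-0.1],[0,0,0.6],-1],[[-1.8,2.1,-0.3],[0,0,1.1],-1],[[-2.8,3.2,-0.4],[0,0,1.7],-1],[[-3.7,4.3,-0.5],[0,0,2.2],-1],[[-4.6,5.3,-0.7],[0,0,2.8],-1],[[-5.5,6.4,-0.8],[0,0,3.3],-1],[[-6.5,7.5,-0.9],[0,0,3.9],-1],[[-7.4,8.5,-1.1],[0,0,4.4],-1],[[-8.3,9.6,-1.2],[0,0,5],-1],[[-8.3,9.6,-1.2],[0,0,5],-1]])

```text
time: 3.8
tool_pos: [642.0, 55.8, 477.8]
tcp_rot: [[0.974, 0.227, 0.0], [0.227, -0.974, -0.001], [-0.0, 0.001, -1.0]]
contact_force: [0.3, 0.1, 0.2]
gripper_width: 87.9
gripper_force: 0.0
```

```bash
python3 - <<'E'
from h import *;import pickle
s=state();a=snapshot("wrist");cv2.imwrite("pics/w1.png",a);pickle.dump(s,open("w1.pkl","wb"))
print(s["tool_pos"])
T=cam("wrist",s);print(proj(T,[[725,-3,277],[519,52,280],[612,77,280],[665,-136,280]]).round())
for n in("eye","flap"):print(n,[(round(float(d["conf"]),2),np.round(d["rect"]).tolist()) for d in silhouettes("wrist",n)][:2])
E
```

```text
[641.95637302  55.77566881 477.82974815]
[[392. 104.]
 [297. 270.]
 [292. 192.]
 [494. 188.]]
eye [(0.58, [302.0, 91.0, 464.0, 169.0])]
flap [(0.63, [306.0, 88.0, 462.0, 171.0]), (0.25, [479.0, 93.0, 574.0, 137.0])]
```

View pics/w1.png

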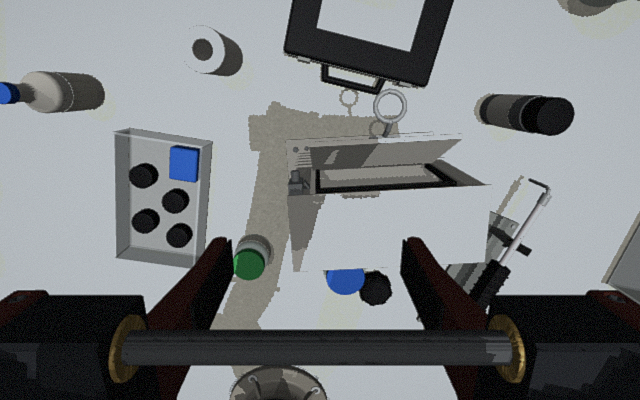

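The wrist view shows the ring eye centred at (390,106), the cap's rear edge from (288,194) to (489,184), and the hook at (545,182). All of these agree with the triangulation.

>>> send_rows(series=[[[-0.5,1.2,0.1],[0,0,0.3],-1],[[-1,2.3,0.3],[0,0,0.6],-1],[[-1.5,3.5,0.4],[0,0,0.8],-1],[[-2,4.6,0.5],[0,0,1.1],-1],[[-2.4,5.8,0.7],[0,0,1.4],-1],[[-2.9,6.9,0.8],[0,0,1.7],-1],[[-3.4,8.1,1],[0,0,2],-1],[[-3.9,9.2,1.1],[0,0,2.2],-1],[[-3.9,9.2,1.1],[0,0,2.2],-1],[[-3.9,9.2,1.1],[0,0,2.2],-1]])

```text
time: 5.2
tool_pos: [600.7, -186.1, 450.1]
tcp_rot: [[0.989, -0.148, 0.0], [-0.148, -0.989, 0.001], [0.0, -0.001, -1.0]]
contact_force: [-0.4, 0.6, 0.2]
gripper_width: 87.7
gripper_force: 0.0
```

```bash
python3 - <<'E'
from h import *;import pickle
s=state();a=snapshot("wrist");cv2.imwrite("pics/w2.png",a);pickle.dump(s,open("w2.pkl","wb"))
print(s["tool_pos"])
T=cam("wrist",s);print(proj(T,[[725,-3,277],[450,-310,81],[662,-344,18]]).round())
E
```

```text
[ 600.71315363 -186.13714084  450.14927212]
[[100.  73.]
 [405. 223.]
 [407.  87.]]
```

View pics/w2.png

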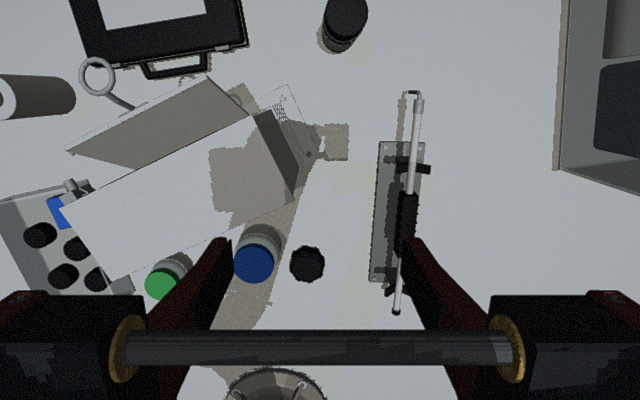

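The ring centre is at (97,76). The pole runs from its rear end at (396,312) to the tube front at (419,95), and the grip's front edge is near (409,191).

```bash
python3 - <<'E'
from h import *;import pickle
w1=cam("wrist",pickle.load(open("w1.pkl","rb")));w2=cam("wrist",pickle.load(open("w2.pkl","rb")))
T=cam("top");S=cam("scene")
t=lambda u,v:(170+u/2.66,110+v/2.66)
s=lambda u,v:(160+u/3.3,140+v/3.3)
eye=tri([(w1,(390,106)),(w2,(97,76)),(T,t(455,100)),(S,s(462,320))]);print("eye",eye,tri([(w1,(390,106)),(w2,(97,76))]))
for n,o in [("rear",[(w2,(396,312)),(T,t(679,480)),(S,s(141,53))]),("gripf",[(w2,(409,191)),(T,t(700,307)),(S,s(93,240))]),("tubef",[(w2,(419,96)),(w1,(546,183)),(T,t(711,192)),(S,s(66,385))])]:
  X,e=tri(o);print(n,X.round(1),e)
# wrist-only at z=81 for tube axis
for p in [(396.5,312),(397.5,292),(400,270),(415,165),(417,130),(419,100)]:print(p,atz(w2,p,81).round(1))
print("grip",[atz(w2,p,97).round(1) for p in[(401,192),(417,192)]])
for p,q in[((288,194),None),((489,184),(284,203)),((294,271),None),((None),(62,208)),(None,(248,112))]:
  print(p and atz(w1,p,280).round(1),q and atz(w2,q,280).round(1))
# subpixel: duct pose fit by hue? print predicted corners for duct c=(594,-42),yaw .28
E
python3 - <<'E'
import cv2
a=cv2.imread("pics/w2.png")[70:330,340:470];cv2.imwrite("pics/w2c.png",cv2.resize(a,None,fx=2.3,fy=2.3,interpolation=cv2.INTER_CUBIC))
E
```

```text
eye (array([723.909038  ,  -2.13229361, 278.00515556]), [1.8, 1.9, 2.5, 2.1]) (array([722.52769318,  -1.19214046, 279.52199405]), [0.3, 0.3])
rear [ 284.3 -282.2   84.7] [2.1, 1.9, 2.1]
gripf [ 501.9 -322.7   79.9] [2.6, 1.8, 3.5]
tubef [ 651.2 -343.7   77.6] [3.4, 10.3, 1.7, 6.7]
(396.5, 312) [ 279.2 -282.7   81. ]
(397.5, 292) [ 320.5 -287.7   81. ]
(400, 270) [ 363.7 -295.4   81. ]
(415, 165) [ 545.7 -332.8   81. ]
(417, 130) [ 599.6 -339.3   81. ]
(419, 100) [ 643.2 -344.9   81. ]
grip [array([ 510.1, -304.5,   97. ]), array([ 506.3, -329.1,   97. ])]
[607.9  80.6 280. ] None
[ 668.  -129.1  280. ] [ 577.5 -148.1  280. ]
[516.7  54.7 280. ] None
None [605.9  77.2 280. ]
None [ 671.1 -130.6  280. ]
```

View pics/w2c.png

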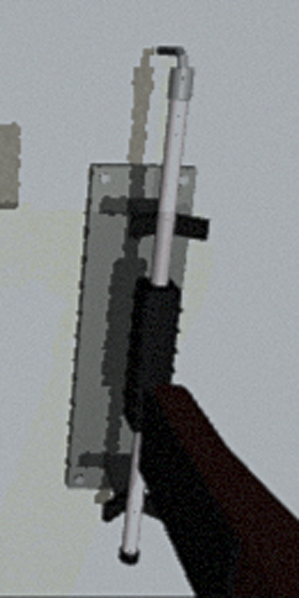

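>>> send_rows(series=[[[-1,1.2,0.3],[0,0,0.1],-1],[[-2.1,2.3,0.9],[0,0,0.1],-1],[[-3.2,3.5,1.8],[0,0,0.1],-1],[[-4.2,4.7,3],[0,0,0.1],-1],[[-5.3,5.8,4.5],[0,0,0.1],-1],[[-5.3,5.8,6.5],[0,0,0.1],-1],[[-5.3,5.8,8.5],[0,0,0.1],-1],[[-5.3,5.8,10.2],[0,0,0.1],-1],[[-5.3,5.8,11.2],[0,0,0.1],-1],[[-5.3,5.8,11.2],[0,0,0.1],-1]])

```text
time: 6.5
tool_pos: [447.8, -308.8, 168.7]
tcp_rot: [[0.987, -0.163, -0.003], [-0.163, -0.987, 0.001], [-0.003, -0.001, -1.0]]
contact_force: [0.5, 0.5, 0.5]
gripper_width: 87.6
gripper_force: 0.0
```

```bash
python3 - <<'E'
from h import *;import pickle
s=state();a=snapshot("wrist");cv2.imwrite("pics/w3.png",a);pickle.dump(s,open("w3.pkl","wb"))
print(s["tool_pos"])
E
```

```text
[ 447.76587209 -308.75148835  168.70415568]
```

View pics/w3.png

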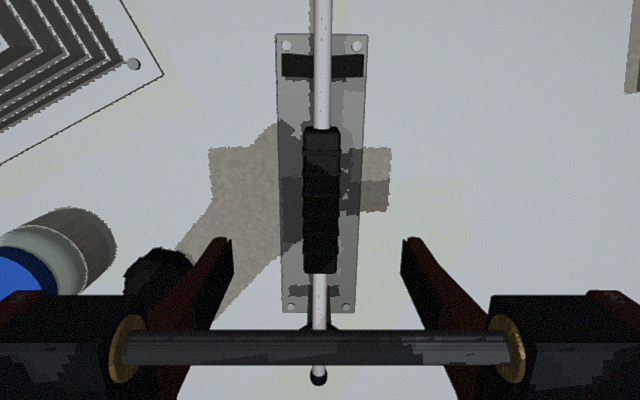

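The grip runs from (322,128) to (320,272), nearly centred between the fingers. The rest's base corners are near (276,34), (367,34), (355,312) and (281,312).

```bash
python3 - <<'E'
from h import *;import pickle
s=pickle.load(open("w3.pkl","rb"));W=cam("wrist",s);R=s["tcp_rot"];p=s["tool_pos"]
for n,q,z in[("gf",(322,128),97),("gr",(320,272),97),("tubefar",(322.5,10),81),("tube",(321.5,110),81),("rear",(318,378),81),("b",(276,34),10),("b",(367,34),10),("b",(355,312),10),("b",(281,312),10)]:
  X=atz(W,q,z);print(n,X.round(1),(R.T@(X-p)).round(1))
E
```

```text
gf [ 503.7 -320.7   97. ] [57.4  2.7 71.5]
gr [ 396.8 -301.9   97. ] [-51.2   1.6  71.9]
tubefar [ 576.1 -333.    81. ] [130.9   3.   87.3]
tube [ 514.3 -322.3   81. ] [68.1  2.6 87.5]
rear [ 279.8 -281.    81. ] [-169.9    0.2   88.3]
b [ 577.7 -294.5   10. ] [126.4 -35.2 158.3]
b [ 565.  -370.5   10. ] [126.3  41.9 158.2]
b [ 291.8 -324.2   10. ] [-150.8   40.9  159.2]
b [ 305.1 -244.4   10. ] [-150.7  -40.1  159.3]
```

>>> send_rows(series=[[[0,0.08,1],[0,0,0.05],-1],[[0,0.08,2],[0,0,0.05],-1],[[0,0.08,3],[0,0,0.05],-1],[[0,0.08,3.8],[0,0,0.05],-1],[[0,0.08,4.2],[0,0,0.05],-1],[[0,0.08,4.2],[0,0,0.05],-0.2],[[0,0.08,4.2],[0,0,0.05],1],[[0,0.08,4.2],[0,0,0.05],1],[[0,0.08,4.2],[0,0,0.05],1],[[0,0.08,4.2],[0,0,0.05],1]])

```text
time: 7.8
tool_pos: [447.8, -312.4, 65.3]
tcp_rot: [[0.985, -0.174, 0.0], [-0.174, -0.985, -0.0], [0.0, 0.0, -1.0]]
contact_force: [-0.1, 0.2, -0.4]
gripper_width: 41.3
gripper_force: 0.0
```

```bash
python3 - <<'E'
from h import *
s=state();print({k:np.round(v,3).tolist() for k,v in s.items()})
E
```

```text
{'time': 7.8, 'joint_positions': [-0.024, 0.57, 0.683, 2.027, -0.538, 0.728, -0.749], 'qvel': [0.001, 0.003, 0.0, -0.0, -0.0, 0.0, -0.002], 'joint_efforts': [-0.004, -45.793, 10.497, -17.492, -0.033, -0.039, -0.001], 'tool_pos': [447.753, -312.361, 65.318], 'tcp_rot': [[0.985, -0.174, 0.0], [-0.174, -0.985, -0.0], [0.0, 0.0, -1.0]], 'contact_force': [-0.104, 0.242, -0.435], 'torque': [0.003, 0.132, -0.007], 'gripper_force': 0.0, 'gripper_width': 41.324}
```

>>> send_rows(series=[[[0,0,0.1],[0,0,0],1],[[0,0,0.1],[0,0,0],1],[[0,0,0.1],[0,0,0],1],[[0,0,0.1],[0,0,0],1],[[0,0,0.1],[0,0,0],1],[[0,0,0.1],[0,0,0],1],[[0,0,0.1],[0,0,0],1],[[0,0,0.1],[0,0,0],1],[[0,0,-0.2],[0,0,0],1],[[0,0,-0.6],[0,0,0],1]])

```text
time: 9.05
tool_pos: [447.3, -313.5, 80.9]
tcp_rot: [[0.985, -0.175, 0.0], [-0.175, -0.985, -0.002], [0.0, 0.002, -1.0]]
contact_force: [-1.0, -0.1, -3.2]
gripper_width: 25.8
gripper_force: 30.0
```

>>> send_rows(series=[[[0,0,-1],[0,0,0],1],[[0,0,-2.2],[0,0,0],1],[[0,0,-3.6],[0,0,0],1],[[0,0,-5],[0,0,0],1],[[0,0,-6.4],[0,0,0],1],[[0,0,-7.8],[0,0,0],1],[[0,0,-9.2],[0,0,0],1],[[0,0,-10.4],[0,0,0],1],[[0,0,-11.4],[0,0,0],1],[[0,0,-11.8],[0,0,0],1]])

```text
time: 10.3
tool_pos: [447.3, -313.5, 376.9]
tcp_rot: [[0.984, -0.176, 0.003], [-0.176, -0.984, -0.001], [0.003, 0.001, -1.0]]
contact_force: [-0.2, -0.5, -2.8]
gripper_width: 25.9
gripper_force: 30.0
```

>>> send_rows(series=[[[0.1,-0.8,0],[0,0,-0.2],1],[[0.2,-2,0],[0,0,-0.5],1],[[0.3,-3.4,0],[0,0,-0.9],1],[[0.5,-4.8,0],[0,0,-1.3],1],[[0.6,-6.2,0],[0,0,-1.6],1],[[0.8,-7.6,0],[0,0,-2],1],[[0.9,-9,0],[0,0,-2.3],1],[[1,-10,0],[0,0,-2.6],1],[[1.07,-10.4,0],[0,0,-2.7],1],[[1.07,-10.4,0],[0,0,-2.7],1]])

```text
time: 11.55
tool_pos: [519.2, -61.4, 375.0]
tcp_rot: [[0.957, 0.292, -0.0], [0.292, -0.957, -0.001], [-0.001, 0.0, -1.0]]
contact_force: [0.3, -0.2, -2.4]
gripper_width: 25.6
gripper_force: 30.0
```

```bash
python3 - <<'E'
from h import *
s=state();a=snapshot("scene");b=snapshot("top")
R=np.array(s["tcp_rot"]);p=np.array(s["tool_pos"]);print(p,R)
tip=p+R@[213,0,44.8];top=p+R@[213,0,-5];print(tip)
ims=[]
for c,im in(("scene",a),("top",b)):
  C=cam(c);q=proj(C,[tip,top,[723.5,-1.5,278.5]]);print(c,q.round(1))
  u,v=(int(x) for x in q[2].round());u0,v0=u-60,v-50
  k=cv2.resize(im[v0:v0+100,u0:u0+120],None,fx=3.3*1,fy=3.3,interpolation=cv2.INTER_CUBIC);print(u0,v0);ims.append(k)
cv2.imwrite("pics/c1.png",np.hstack(ims));cv2.imwrite("pics/c1s.png",a);cv2.imwrite("pics/c1t.png",b)
E
```

```text
[519.21518582 -61.35336352 374.95074889] [[ 9.56523096e-01  2.91656313e-01 -4.02212434e-04]
 [ 2.91656040e-01 -9.56523060e-01 -6.24296248e-04]
 [-5.66805410e-04  4.79846094e-04 -9.99999724e-01]]
[722.93658615   0.74140449 330.03003169]
scene [[300.5 225.8]
 [300.2 215.4]
 [300.  235.9]]
240 186
top [[340.  143.8]
 [340.7 139.3]
 [340.1 148. ]]
280 98
```

View pics/c1.png

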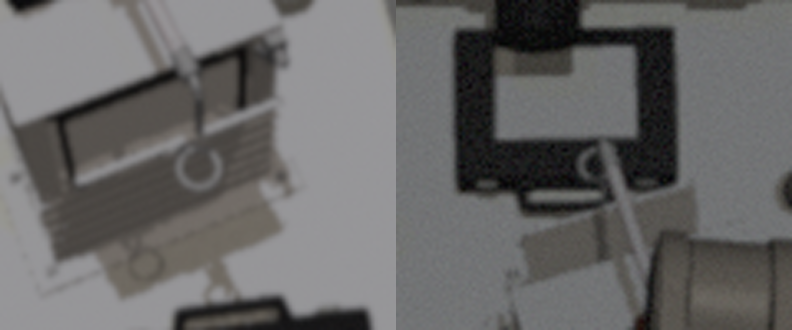

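The scene half shows the leg's tip at crop (200,140), with the ring at (198,166) just below it. In the top half the tube ends at (608,147), while the ring is at (597,165). I'll check the tube line numerically before lowering.

```bash
python3 - <<'E'
from h import *
s=state();R=np.array(s["tcp_rot"]);p=np.array(s["tool_pos"])
b=cv2.imread("pics/c1t.png").mean(2);C=cam("top")
for x in (90,120,150,170,190,200,210,215,220,225):
  u,v=proj(C,p+R@[x,0,-18.2])[0];r=int(round(v));print(x,round(u,1),round(v,1),int(u)-5,b[r,int(u)-5:int(u)+12].round().astype(int))
a=cv2.imread("pics/c1s.png").mean(2);C=cam("scene")
for z in(-18,-5,5,15,25,35,45,50):
  u,v=proj(C,p+R@[213,0,z])[0];r=int(round(v));print(z,round(u,1),round(v,1),int(u)-7,a[r,int(u)-7:int(u)+8].round().astype(int))
for n in("pole",):
  for c in("top","scene"):
    d=silhouettes(c,n)
    for k in d[:2]:
      m=k["region"];vs=np.unique(np.where(m)[0]);print(c,k["conf"],[(int(v),round(float(np.where(m[v])[0].mean()),1),int(m[v].sum())) for v in vs[::4]],vs[-1])
E
```

```text
90 355.1 179.0 350 [100 110 111  97  99 104  82  43  31  56  67  78  78  81  80  83  80]
120 351.8 168.9 346 [ 85  88  81  81  86 108 113 110  96  82  87  82  80  71  51  56  56]
150 348.5 158.9 343 [ 60  65  77  90  95 107 115 110  97  93  94  90  87  82  80  84  81]
170 346.3 152.3 341 [ 47  50  53  71 100 115 111  91  53  17  17  35  42  46  50  50  48]
190 344.1 145.7 339 [22 27 41 60 83 98 98 83 65 35 24 26 25 38 28 22 19]
200 343.0 142.4 337 [27 37 52 50 63 84 98 90 75 50 26 20 26 20 29 21 24]
210 341.9 139.1 336 [92 96 86 84 88 83 85 88 84 87 85 85 88 85 85 86 76]
215 341.3 137.5 336 [114 118 111 113 117 115 117 116 112 115 116 117 116 117 113 113  96]
220 340.8 135.8 335 [115 113 115 113 114 115 110 114 114 115 114 114 116 111 116 115 113]
225 340.2 134.2 335 [114 117 115 117 113 116 115 112 115 114 116 115 114 115 113 115 112]
-18 299.3 212.4 292 [79 81 80 78 78 82 93 99 91 82 81 82 83 82 81]
-5 299.4 215.3 292 [83 83 81 82 83 81 77 76 76 75 78 81 82 82 82]
5 299.5 217.5 292 [82 82 82 82 82 81 74 58 53 62 76 82 84 85 91]
15 299.6 219.6 292 [82 82 82 81 82 81 74 59 53 64 85 9
[... 425 characters left out ...]
, 5), (160, 349.5, 6), (164, 351.0, 5), (168, 352.0, 5), (172, 353.0, 5), (176, 354.5, 4), (180, 355.0, 1)] 180
scene 0.57 [(127, 260.5, 2), (134, 264.0, 5), (138, 264.0, 9), (142, 265.5, 12), (146, 266.5, 14), (150, 268.0, 15), (154, 269.5, 16), (158, 271.0, 15), (162, 272.0, 13), (166, 275.5, 8), (170, 278.0, 7), (174, 280.0, 7), (178, 281.5, 6), (182, 283.5, 6), (186, 285.5, 6), (190, 288.0, 5), (194, 290.0, 5), (198, 292.5, 4), (202, 295.0, 5), (206, 296.5, 6), (210, 298.0, 3), (217, 300.0, 1), (221, 300.0, 3)] 224
scene 0.4 [(245, 386.0, 3), (249, 386.0, 17), (253, 386.0, 21), (257, 386.0, 23), (261, 384.5, 24), (265, 382.5, 24), (269, 381.0, 23), (273, 380.5, 20), (277, 380.5, 14)] 280
```

>>> send_rows(series=[[[0,0.1,0.3],[0,0,0],1],[[0,0.1,0.7],[0,0,0],1],[[0,0.1,1.1],[0,0,0],1],[[0,0.1,1.4],[0,0,0],1],[[0,0.1,1.6],[0,0,0],1],[[0,0.1,1.8],[0,0,0],1],[[0,0.1,1.9],[0,0,0],1],[[0,0.1,2],[0,0,0],1],[[0,0.1,2],[0,0,0],1],[[0,0.1,2],[0,0,0],1]])

```text
time: 13.0
tool_pos: [520.1, -63.3, 325.3]
tcp_rot: [[0.956, 0.292, 0.0], [0.292, -0.956, 0.0], [0.0, 0.0, -1.0]]
contact_force: [-0.2, -0.0, -2.3]
gripper_width: 25.8
gripper_force: 30.0
```

```bash
python3 - <<'E'
from h import *
s=state();a=snapshot("scene");b=snapshot("top");print(s["contact_force"],s["tool_pos"])
k=lambda im,u,v:cv2.resize(cv2.convertScaleAbs(im[v:v+50,u:u+50],alpha=1.6),None,fx=8,fy=8,interpolation=cv2.INTER_CUBIC)
cv2.imwrite("pics/c2.png",np.hstack([k(a,275,210),k(b,316,122)]))
E
```

```text
[-0.21006401 -0.04168775 -2.29337527] [520.05806154 -63.33495475 325.2951983 ]
```

View pics/c2.png

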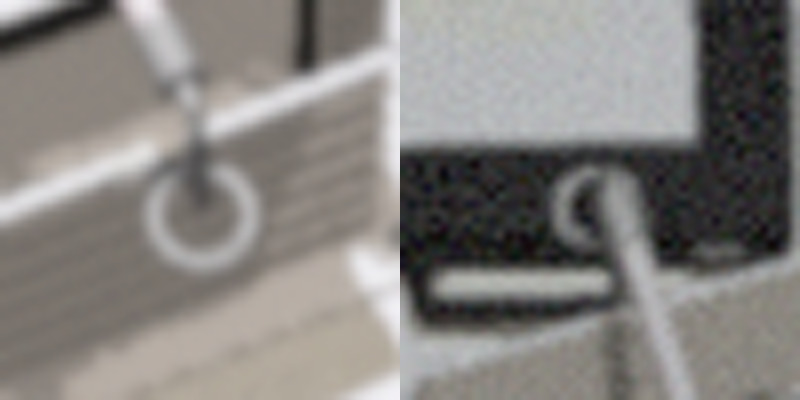

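The tip, at crop (200,200), lies inside the ring centred at (202,218), so I'll lower the hook in.

>>> send_rows(series=[[[0,0,0.15],[0,0,0],1],[[0,0,0.3],[0,0,0],1],[[0,0,0.45],[0,0,0],1],[[0,0,0.6],[0,0,0],1],[[0,0,0.8],[0,0,0],1],[[0,0,1],[0,0,0],1],[[0,0,1.2],[0,0,0],1],[[0,0,1.4],[0,0,0],1],[[0,0,1.5],[0,0,0],1],[[0,0,1.5],[0,0,0],1]])

```text
time: 14.35
tool_pos: [519.9, -63.4, 287.5]
tcp_rot: [[0.956, 0.292, -0.0], [0.292, -0.956, -0.0], [-0.0, -0.0, -1.0]]
contact_force: [-0.5, -0.2, -2.9]
gripper_width: 25.6
gripper_force: 30.0
```

>>> send_rows(series=[[[-0.23,0,0],[0,0,0],1],[[-0.46,0,-0.06],[0,0,0],1],[[-0.69,0,-0.2],[0,0,0],1],[[-0.92,0,-0.35],[0,0,0],1],[[-1.15,0,-0.48],[0,0,0],1],[[-1.38,0,-0.59],[0,0,0],1],[[-1.61,0,-0.7],[0,0,0],1],[[-1.84,0,-0.78],[0,0,0],1],[[-2.07,0,-0.85],[0,0,0],1],[[-2.3,0,-0.9],[0,0,0],1]])

```text
time: 15.6
tool_pos: [464.6, -80.2, 310.3]
tcp_rot: [[0.956, 0.292, 0.0], [0.292, -0.956, 0.0], [0.0, -0.0, -1.0]]
contact_force: [0.6, 0.1, -2.9]
gripper_width: 25.6
gripper_force: 30.0
```

```bash
python3 - <<'E'
from h import *
s=state();a=snapshot("scene");print(s["contact_force"],s["torque"],s["tool_pos"],s["tcp_rot"])
k=lambda im,u,v:cv2.resize(cv2.convertScaleAbs(im[v:v+75,u:u+100],alpha=1.4),None,fx=8,fy=8,interpolation=cv2.INTER_CUBIC)
cv2.imwrite("pics/c3.png",k(a,245,170))
C=cam("scene");print(proj(C,np.array(s["tool_pos"])+np.array(s["tcp_rot"])@[213,0,44.8]))
E
```

```text
[ 0.58052566  0.1154383  -2.89237686] [0.05881168 0.06012874 0.04816763] [464.6395123  -80.24543403 310.26924363] [[ 9.56382716e-01  2.92116563e-01  1.17081907e-04]
 [ 2.92116560e-01 -9.56382723e-01  3.82839212e-05]
 [ 1.23158480e-04 -2.41251675e-06 -9.99999992e-01]]
[[290.90630971 219.55748123]]
```

View pics/c3.png

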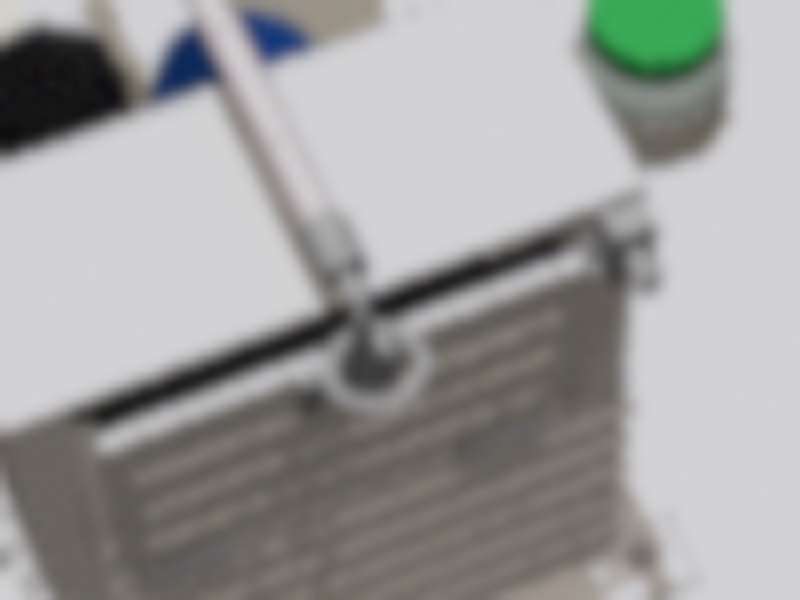

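The hook is in the ring, with the flap at about 0.1 rad. From here I'll go in small steps, guided by the force reading.

>>> send_rows(series=[[[-0.05,0,-0.01],[0,0,0],1],[[-0.1,0,-0.02],[0,0,0],1],[[-0.15,0,-0.03],[0,0,0],1],[[-0.2,0,-0.04],[0,0,0],1],[[-0.24,0,-0.05],[0,0,0],1],[[-0.28,0,-0.05],[0,0,0],1],[[-0.32,0,-0.06],[0,0,0],1],[[-0.36,0,-0.07],[0,0,0],1],[[-0.4,0,-0.08],[0,0,0],1],[[-0.4,0,-0.08],[0,0,0],1]])

```text
time: 16.9
tool_pos: [456.4, -82.6, 312.4]
tcp_rot: [[0.956, 0.293, 0.002], [0.293, -0.956, 0.0], [0.002, 0.0, -1.0]]
contact_force: [7.3, 2.2, -7.0]
gripper_width: 25.8
gripper_force: 30.0
```

```bash
python3 - <<'E'
from h import *
s=state();R=np.array(s["tcp_rot"]);print((R.T@s["contact_force"]).round(2),(R.T@s["torque"]).round(3),s["tool_pos"],R[:,0])
E
```

```text
[7.64 0.03 7.05] [-0.105  0.981  0.052] [456.38074121 -82.56882959 312.40752433] [0.95621157 0.29266827 0.00217016]
```

>>> send_rows(series=[[[-0.02,0,0.02],[0,0,0],1],[[-0.04,0,0.03],[0,0,0],1],[[-0.05,0,0.03],[0,0,0],1],[[-0.06,0,0.03],[0,0,0],1],[[-0.07,0,0.03],[0,0,0],1],[[-0.08,0,0.03],[0,0,0],1],[[-0.09,0,0.03],[0,0,0],1],[[-0.1,0,0.03],[0,0,0],1],[[-0.1,0,0.03],[0,0,0],1],[[-0.1,0,0.03],[0,0,0],1]])

```text
time: 18.15
tool_pos: [454.4, -83.3, 312.0]
tcp_rot: [[0.956, 0.293, 0.003], [0.293, -0.956, 0.0], [0.003, 0.001, -1.0]]
contact_force: [6.5, 1.4, -4.9]
gripper_width: 25.8
gripper_force: 30.0
```

```bash
cat > f.py <<'E'
from h import *
s=state();R=np.array(s["tcp_rot"]);print((R.T@s["contact_force"]).round(2),(R.T@s["torque"]).round(3),s["tool_pos"],R[:,0])
snapshot("scene");print([(round(float(d["conf"]),2),d["rect"],int(d["region"].sum())) for d in silhouettes("scene","flap")][:1])
E
python3 f.py
```

```text
[6.64 0.52 4.92] [0.033 1.171 0.028] [454.40598118 -83.26705125 311.97669383] [0.95618157 0.29275707 0.0031796 ]
[(0.61, [256.5, 197.3, 318.5, 242.0], 1311)]
```

>>> send_rows(series=[[[-0.03,0,0],[0,0,0],1],[[-0.05,0,0],[0,0,0],1],[[-0.07,0,0.01],[0,0,0],1],[[-0.09,0,0.01],[0,0,0],1],[[-0.11,0,0.01],[0,0,0],1],[[-0.13,0,0.02],[0,0,0],1],[[-0.14,0,0.02],[0,0,0],1],[[-0.15,0,0.02],[0,0,0],1],[[-0.15,0,0.02],[0,0,0],1],[[-0.15,0,0.02],[0,0,0],1]])

```text
time: 19.5
tool_pos: [452.1, -83.9, 311.9]
tcp_rot: [[0.956, 0.293, 0.006], [0.293, -0.956, 0.001], [0.006, 0.001, -1.0]]
contact_force: [11.1, 3.3, -5.6]
gripper_width: 25.7
gripper_force: 30.0
```

```bash
python3 f.py
```

```text
[11.55  0.05  5.67] [-0.022  1.96   0.122] [452.09111055 -83.94285375 311.89163055] [0.95603854 0.29317989 0.00598783]
[(0.65, [252.3, 196.4, 319.9, 244.0], 1325)]
```

>>> send_rows(series=[[[-0.01,0,0],[0,0,0],1],[[-0.02,0,0],[0,0,0],1],[[-0.03,0,0],[0,0,0],1],[[-0.04,0,0],[0,0,0],1],[[-0.05,0,0],[0,0,0],1],[[-0.06,0,0],[0,0,0],1],[[-0.07,0,0],[0,0,0],1],[[-0.08,0,0],[0,0,0],1],[[-0.08,0,0],[0,0,0],1],[[-0.08,0,0],[0,0,0],1]])

```text
time: 20.85
tool_pos: [450.6, -84.3, 312.0]
tcp_rot: [[0.956, 0.293, 0.007], [0.293, -0.956, 0.001], [0.007, 0.001, -1.0]]
contact_force: [12.7, 3.3, -6.7]
gripper_width: 25.8
gripper_force: 30.0
```

```bash
python3 f.py
```

```text
[13.07  0.59  6.76] [-0.104  2.227  0.117] [450.60812649 -84.32456258 311.97071157] [0.95596972 0.29338512 0.00686128]
[(0.94, [252.0, 195.1, 318.4, 243.1], 1348)]
```

>>> send_rows(series=[[[-0.01,0,0.01],[0,0,0],1],[[-0.02,0,0.02],[0,0,0],1],[[-0.03,0,0.02],[0,0,0],1],[[-0.04,0,0.02],[0,0,0],1],[[-0.05,0,0.02],[0,0,0],1],[[-0.06,0,0.02],[0,0,0],1],[[-0.06,0,0.02],[0,0,0],1],[[-0.06,0,0.02],[0,0,0],1],[[-0.06,0,0.02],[0,0,0],1],[[-0.06,0,0.02],[0,0,0],1]])

```text
time: 22.2
tool_pos: [449.8, -84.6, 311.7]
tcp_rot: [[0.956, 0.294, 0.008], [0.294, -0.956, 0.001], [0.008, 0.002, -1.0]]
contact_force: [13.6, 3.4, -6.2]
gripper_width: 26.2
gripper_force: 30.0
```

```bash
python3 f.py
```

```text
[13.9   0.75  6.36] [-0.094  2.573  0.081] [449.75594256 -84.60356557 311.7472358 ] [0.9559031  0.29356783 0.00819761]
[(0.66, [255.3, 196.3, 318.2, 246.4], 1383)]
```

```bash
cat > g.py <<'E'
from h import *
a=snapshot("scene").mean(2);cv2.imwrite("pics/now.png",a)
for u in(265,272,280,303,308):print(u,a[205:225 if u<290 else 225,u-1:u+2].mean(1).round().astype(int) if u<290 else a[195:220,u-1:u+2].mean(1).round().astype(int))
# wrist of predicted eye
C=cam("scene")
for th in(.1,.05,.02,0):
  ph=np.radians(8.64)+th;e=np.array([636,-23.5,148])+159.8*np.array([np.sin(ph)*.957,np.sin(ph)*.29,np.cos(ph)]);print(th,proj(C,e).round(1))
E
python3 g.py; python3 - <<'E'
import cv2
print([v for v in [0]])
E
```

```text
265 [150 150 150 150 150 150 150 150 149 147 136 119 113 113  98  80  72  71
  77  89]
272 [150 150 150 150 150 150 148 141 126 116 115 104  84  74  72  75  88  97
  90  77]
280 [149 149 149 148 140 122 105 105 101  82  65  61  65  77  90  85  74  71
  74  80]
303 [150 150 150 150 149 143 128 115 115 106  88  75  72  78  93 103  94  79
  72  78  87  89  80  73  74]
308 [150 150 149 144 129 115 117 112  92  77  71  76  90 101  95  79  73  76
  82  81  74  70  73  80  82]
0.1 [[293. 214.]]
0.05 [[291.8 211.1]]
0.02 [[291.  209.4]]
0 [[290.5 208.3]]
[0][ WARN:0@1.270] global loadsave.cpp:1063 imwrite_ Unsupported depth image for selected encoder is fallbacked to CV_8U.
```

>>> send_rows(series=[[[-0.01,0,0.01],[0,0,0],1],[[-0.02,0,0.01],[0,0,0],1],[[-0.03,0,0.02],[0,0,0],1],[[-0.04,0,0.02],[0,0,0],1],[[-0.05,0,0.03],[0,0,0],1],[[-0.06,0,0.03],[0,0,0],1],[[-0.07,0,0.03],[0,0,0],1],[[-0.07,0,0.03],[0,0,0],1],[[-0.07,0,0.03],[0,0,0],1],[[-0.07,0,0.03],[0,0,0],1]])

```text
time: 23.6
tool_pos: [449.1, -84.8, 311.4]
tcp_rot: [[0.956, 0.294, 0.011], [0.294, -0.956, 0.001], [0.01, 0.002, -1.0]]
contact_force: [16.8, 4.2, -6.8]
gripper_width: 25.5
gripper_force: 30.0
```

```bash
python3 f.py
```

```text
[17.22  0.93  6.98] [-0.128  3.142  0.154] [449.05334226 -84.81556304 311.37187828] [0.95579497 0.29384973 0.01040702]
[(0.65, [257.3, 196.4, 318.4, 244.8], 1458)]
```

>>> send_rows(series=[[[0.03,0,0],[0,0,0],1],[[0.06,0,0],[0,0,0],1],[[0.09,0,0],[0,0,0],1],[[0.12,0,0],[0,0,0],1],[[0.15,0,0],[0,0,0],1],[[0.17,0,0],[0,0,0],1],[[0.19,0,0],[0,0,0],1],[[0.19,0,0],[0,0,0],1],[[0.19,0,0],[0,0,0],1],[[0.19,0,0],[0,0,0],1]])

```text
time: 24.95
tool_pos: [450.7, -84.5, 310.7]
tcp_rot: [[0.956, 0.293, 0.004], [0.293, -0.956, 0.001], [0.004, 0.001, -1.0]]
contact_force: [5.9, 1.9, -0.7]
gripper_width: 26.0
gripper_force: 30.0
```

```bash
python3 f.py;python3 g.py
```

```text
[ 6.17 -0.13  0.75] [ 0.13   1.676 -0.083] [450.70120993 -84.54203413 310.65899374] [0.95619913 0.29268536 0.00430075]
[(0.84, [257.1, 195.7, 319.2, 241.9], 1325)]
265 [150 150 150 150 150 150 150 150 149 146 135 117 113 119 107  85  73  71
  77  89]
272 [150 150 150 150 150 150 148 141 123 112 118 113  93  76  72  75  88 100
  95  80]
280 [149 149 149 148 139 119 102 106 106  88  69  62  63  71  82  82  75  70
  74  79]
303 [150 150 150 150 149 143 127 115 119 114  94  77  71  75  88 100  95  80
  72  75  85  87  80  72  74]
308 [150 150 149 144 129 116 119 114  95  77  71  73  85  98  95  81  73  74
  81  83  78  72  74  81  83]
0.1 [[293. 214.]]
0.05 [[291.8 211.1]]
0.02 [[291.  209.4]]
0 [[290.5 208.3]][ WARN:0@1.187] global loadsave.cpp:1063 imwrite_ Unsupported depth image for selected encoder is fallbacked to CV_8U.
```

>>> send_rows(series=[[[0.02,0,0],[0,0,0],1],[[0.04,0,0],[0,0,0],1],[[0.06,0,0],[0,0,0],1],[[0.08,0,0],[0,0,0],1],[[0.1,0,0],[0,0,0],1],[[0.12,0,0],[0,0,0],1],[[0.14,0,0],[0,0,0],1],[[0.16,0,0],[0,0,0],1],[[0.16,0,0],[0,0,0],1],[[0.16,0,0],[0,0,0],1]])

```text
time: 26.35
tool_pos: [452.5, -83.9, 309.5]
tcp_rot: [[0.956, 0.292, -0.001], [0.292, -0.956, -0.0], [-0.001, -0.0, -1.0]]
contact_force: [-0.7, 0.1, -3.1]
gripper_width: 25.8
gripper_force: 30.0
```

```bash
python3 f.py;python3 g.py 2>/dev/null
```

```text
[-0.67 -0.36  3.12] [ 0.036 -0.203 -0.046] [452.52887819 -83.93297499 309.50700233] [ 9.56426486e-01  2.91972638e-01 -5.96525311e-04]
[(0.85, [254.8, 196.2, 318.9, 243.2], 1368)]
265 [150 150 150 150 150 150 150 150 149 147 135 117 115 121 108  86  73  71
  77  92]
272 [150 150 150 150 150 150 149 141 123 113 119 114  94  76  71  73  83  95
  93  80]
280 [149 149 149 148 140 120 103 108 109  91  70  62  62  72  83  85  76  70
  73  78]
303 [150 150 150 150 149 142 126 112 116 113  94  77  71  73  83  95  93  80
  72  74  81  83  78  72  74]
308 [150 150 149 143 127 113 120 121 101  80  72  72  83  95  94  81  71  73
  79  82  77  73  75  82  84]
0.1 [[293. 214.]]
0.05 [[291.8 211.1]]
0.02 [[291.  209.4]]
0 [[290.5 208.3]]
```

The force has vanished and the flap edge hasn't moved, so it's latched. Now I'll centre the leg in the ring and lift out.

>>> send_rows(series=[[[0.1,0,0],[0,0,0],1],[[0.2,0,0],[0,0,0],1],[[0.3,0,0],[0,0,0],1],[[0.32,0,-0.1],[0,0,0],1],[[0.32,0,-0.3],[0,0,0],1],[[0.32,0,-0.5],[0,0,0],1],[[0.32,0,-0.7],[0,0,0],1],[[0.32,0,-0.9],[0,0,0],1],[[0.32,0,-1.1],[0,0,0],1],[[0.32,0,-1.1],[0,0,0],1]])

```text
time: 27.75
tool_pos: [460.7, -81.5, 337.6]
tcp_rot: [[0.956, 0.292, 0.001], [0.292, -0.956, 0.0], [0.001, 0.0, -1.0]]
contact_force: [0.0, 0.1, -3.0]
gripper_width: 25.5
gripper_force: 30.0
```

```bash
python3 f.py;python3 g.py 2>/dev/null
```

```text
[ 0.03 -0.06  2.98] [-0.027 -0.156 -0.028] [460.67174151 -81.5197971  337.57202988] [9.56381050e-01 2.92120786e-01 8.56242460e-04]
[(0.73, [256.0, 197.7, 318.4, 242.3], 1250)]
265 [150 150 150 149 150 150 150 150 149 146 135 117 114 120 108  86  73  71
  77  92]
272 [150 150 150 150 149 150 148 141 123 112 119 114  93  76  71  73  83  95
  93  80]
280 [149 149 149 148 139 119 102 107 109  90  69  61  63  72  83  84  75  69
  71  76]
303 [150 150 150 150 149 142 126 112 116 113  94  78  71  73  83  95  93  80
  71  74  81  83  77  72  73]
308 [150 150 149 143 127 113 120 120 101  80  71  73  83  95  94  81  71  73
  80  82  78  72  74  81  84]
0.1 [[293. 214.]]
0.05 [[291.8 211.1]]
0.02 [[291.  209.4]]
0 [[290.5 208.3]]
```

>>> send_rows(series=[[[0,0,-0.2],[0,0,0],1],[[0,0,-0.4],[0,0,0],1],[[0,0,-0.6],[0,0,0],1],[[0,0,-0.9],[0,0,0],1],[[0,0,-1.2],[0,0,0],1],[[0,0,-1.5],[0,0,0],1],[[0,0,-1.8],[0,0,0],1],[[0,0,-2],[0,0,0],1],[[0,0,-2],[0,0,0],1],[[0,0,-2],[0,0,0],1]])

```text
time: 29.15
tool_pos: [460.3, -81.5, 386.9]
tcp_rot: [[0.956, 0.292, -0.0], [0.292, -0.956, -0.0], [-0.0, -0.0, -1.0]]
contact_force: [0.4, 0.2, -2.7]
gripper_width: 25.8
gripper_force: 30.0
```

```bash
python3 - <<'E'
from h import *
s=state();R=np.array(s["tcp_rot"]);p=np.array(s["tool_pos"]);print(p,s["contact_force"])
b=snapshot("top").mean(2);a=snapshot("scene").mean(2)
C=cam("top")
for x in (90,120,150,180,200):
  u,v=proj(C,p+R@[x,0,-18.2])[0];r=int(round(v));print(x,round(u,1),round(v,1),int(u)-5,b[r,int(u)-5:int(u)+9].round().astype(int))
C=cam("scene")
for x in (90,130,170,200):
  u,v=proj(C,p+R@[x,0,-18.2])[0];r=int(round(v));print("S",x,round(u,1),round(v,1),int(u)-7,a[r,int(u)-7:int(u)+8].round().astype(int))
for z in(15,25,35,42,45,48,51,54):
  u,v=proj(C,p+R@[213,0,z])[0];r=int(round(v));print(z,round(u,1),round(v,1),int(u)-7,a[r,int(u)-7:int(u)+8].round().astype(int))
w=snapshot("wrist");cv2.imwrite("pics/w4.png",w)
g=w.mean(2);o=cv2.imread("pics/w3.png").mean(2)
for d in silhouettes("wrist","pole")[:2]:
  m=d["region"];vs=np.unique(np.where(m)[0]);print(d["conf"],[(int(v),round(float(np.where(m[v])[0].mean()),1),int(m[v].sum())) for v in vs[::15]],vs[-1])
E
```

```text
[460.28098595 -81.4998158  386.92502785] [ 0.44093079  0.18892291 -2.725443  ]
90 362.7 199.1 357 [101 114 117 105  95 104 113 111 112 102  80  52  40  45]
120 359.2 188.8 354 [111 116 112 105  98 107 113 108 108 116 115 113 114 113]
150 355.8 178.6 350 [ 99 113 114 112 106 100 109 111 108 104 112 113 115 113]
180 352.4 168.5 347 [ 94  96  93  86  81 102 112 112 108 110 113 115 116 114]
200 350.2 161.8 345 [ 94  98  74  58  77  94  97  90  87  97 114 114 114 115]
S 90 267.5 149.0 260 [150 149 148 141 129 128 138 145 143 132 116 106 105 104 104]
S 130 273.9 161.2 266 [120 106 103 102 105 117 134 144 144 135 116 104 102 102 103]
S 170 280.5 173.9 273 [ 48  48  50  61  86 115 136 145 144 133 116 105 104 110 116]
S 200 285.6 183.8 278 [115 128 137 128 103  85  80  88  91  88 109 136 148 149 149]
15 288.5 196.0 281 [122 110 109 114 127 126 100  74  99 135 148 149 149 150 149]
25 288.7 198.3 281 [135 120 110 109 112 111  94  74  96 132 147 149 150 150 149]
35 288.8 200.5 281 [146 135 119 109 107 102  86  69  87 124 143 149 149 150 149]
42 288.9 202.0 281 [149 145 136 124 112 103  92  77  91 124 143 149 149 149 148]
45 289.0 202.7 281 [149 148 144 134 118 107  99  91 104 130 144 148 148 146 144]
48 289.0 203.3 282 [148 144 134 118 107  99  91 104 130 144 148 148 146 144 138]
51 289.1 204.0 282 [149 148 139 121 108 102  98 108 127 137 139 138 134 126 116]
54 289.2 204.6 282 [149 148 140 122 105  96  92  96 106 113 117 118 115 110 108]
0.79 [(0, 316.0, 33), (15, 317.0, 31), (30, 316.5, 32), (45, 316.0, 31), (60, 316.0, 31), (75, 316.0, 31), (90, 316.0, 29), (105, 317.0, 29), (120, 316.0, 29), (135, 316.0, 29), (150, 313.5, 36), (165, 316.5, 62), (180, 317.0, 65), (195, 316.5, 68), (210, 316.5, 64), (225, 316.5, 64), (240, 316.0, 67), (255, 316.5, 62), (270, 316.5, 66), (285, 317.0, 59), (300, 316.5, 60), (315, 316.0, 59), (367, 316.5, 52), (382, 317.0, 53), (397, 316.5, 22)] 399
```

>>> send_rows(series=[[[-0.2,0.6,0],[0,0,0.2],1],[[-0.5,1.5,0],[0,0,0.5],1],[[-0.9,2.6,0],[0,0,0.8],1],[[-1.4,3.9,0],[0,0,1.2],1],[[-1.9,5.1,0],[0,0,1.6],1],[[-2.3,6.4,0],[0,0,2],1],[[-2.8,7.6,0],[0,0,2.4],1],[[-3.1,8.4,0],[0,0,2.6],1],[[-3.2,8.7,0],[0,0,2.7],1],[[-3.2,8.7,0],[0,0,2.7],1]])

```text
time: 30.6
tool_pos: [447.0, -313.7, 387.1]
tcp_rot: [[0.984, -0.176, -0.0], [-0.176, -0.984, -0.0], [-0.0, 0.0, -1.0]]
contact_force: [0.7, 0.1, -3.6]
gripper_width: 25.7
gripper_force: 30.0
```

>>> send_rows(series=[[[0.02,-0.02,0.8],[0,0,0],1],[[0.02,-0.03,2],[0,0,0],1],[[0.02,-0.04,3.4],[0,0,0],1],[[0.02,-0.04,4.8],[0,0,0],1],[[0.02,-0.04,6.2],[0,0,0],1],[[0.02,-0.04,7.6],[0,0,0],1],[[0.02,-0.04,9],[0,0,0],1],[[0.02,-0.04,10.4],[0,0,0],1],[[0.02,-0.04,11.2],[0,0,0],1],[[0.02,-0.04,11.6],[0,0,0],1]])

```text
time: 31.85
tool_pos: [448.4, -311.4, 96.6]
tcp_rot: [[0.985, -0.173, -0.0], [-0.173, -0.985, 0.001], [-0.0, -0.0, -1.0]]
contact_force: [-0.4, -0.1, -3.3]
gripper_width: 26.1
gripper_force: 30.0
```

```bash
python3 - <<'E'
from h import *
s=state();R=np.array(s["tcp_rot"]);p=np.array(s["tool_pos"]);print(p,s["contact_force"])
w=snapshot("wrist");cv2.imwrite("pics/w5.png",w);W=cam("wrist",s)
for d in silhouettes("wrist","pole_rest")[:1]:
  m=d["region"];print(d["conf"],d["rect"],[(v,np.where(m[v])[0][[0,-1]].tolist()) for v in range(10,330,40) if m[v].any()])
# expected base edges in tool frame from first measurement
for P in ([577.7,-294.5,10],[565,-370.5,10],[291.8,-324.2,10],[305.1,-244.4,10]):print(proj(W,P).round(1))
E
```

```text
[ 448.39883196 -311.40810596   96.56613901] [-0.44388672 -0.06437092 -3.2935839 ]
0.65 [259.6, 15.8, 376.1, 400.0] [(50, [257, 376]), (90, [259, 374]), (130, [262, 372]), (170, [263, 371]), (210, [265, 368]), (250, [363, 366])]
[[257.8  20.9]]
[[376.5  19.6]]
[[362.2 363.5]]
[[271.8 364.2]]
```

>>> send_rows(series=[[[0,0.03,0.2],[0,0,0],1],[[0,0.03,0.4],[0,0,0],1],[[0,0.03,0.6],[0,0,0],1],[[0,0.03,0.8],[0,0,0],1],[[0,0.03,1],[0,0,0],1],[[0,0.03,1.15],[0,0,0],1],[[0,0.03,1.25],[0,0,0],1],[[0,0.03,1.32],[0,0,0],1],[[0,0.03,1.32],[0,0,0],1],[[0,0.03,1.32],[0,0,0],1]])

```text
time: 33.2
tool_pos: [448.0, -312.7, 64.2]
tcp_rot: [[0.985, -0.174, 0.0], [-0.174, -0.985, 0.0], [-0.0, -0.0, -1.0]]
contact_force: [-0.0, 0.4, -1.6]
gripper_width: 25.8
gripper_force: 30.0
```

>>> send_rows(series=[[[0,0,0.03],[0,0,0],1],[[0,0,0.06],[0,0,0],1],[[0,0,0.06],[0,0,0],1],[[0,0,0.06],[0,0,0],0.3],[[0,0,0.06],[0,0,0],0.1],[[0,0,0.06],[0,0,0],-0.2],[[0,0,0.06],[0,0,0],-0.6],[[0,0,0.06],[0,0,0],-1],[[0,0,0.06],[0,0,0],-1],[[0,0,0.06],[0,0,0],-1]])

```text
time: 34.45
tool_pos: [447.9, -312.8, 62.6]
tcp_rot: [[0.985, -0.174, -0.0], [-0.174, -0.985, -0.0], [-0.0, 0.0, -1.0]]
contact_force: [-0.7, -0.5, 0.1]
gripper_width: 85.7
gripper_force: 0.0
```

Released. Now I'll retreat upward and check the pole in its rest.

>>> send_rows(series=[[[0,0,-0.3],[0,0,0],-1],[[0,0,-0.8],[0,0,0],-1],[[0,0,-1.4],[0,0,0],-1],[[0,0,-2.1],[0,0,0],-1],[[0,0,-2.8],[0,0,0],-1],[[0,0,-3.5],[0,0,0],-1],[[0,0,-4],[0,0,0],-1],[[0,0,-4.3],[0,0,0],-1],[[0,0,-4.3],[0,0,0],-1],[[0,0,-4.3],[0,0,0],-1]])

```text
time: 35.7
tool_pos: [447.7, -312.5, 169.7]
tcp_rot: [[0.985, -0.174, -0.001], [-0.174, -0.985, 0.0], [-0.001, -0.0, -1.0]]
contact_force: [-0.3, -0.3, -0.4]
gripper_width: 88.1
gripper_force: 0.0
```

```bash
python3 - <<'E'
from h import *
s=state();R=np.array(s["tcp_rot"]);p=np.array(s["tool_pos"]);print(p,s["contact_force"])
w=snapshot("wrist");cv2.imwrite("pics/w6.png",w);W=cam("wrist",s)
d=silhouettes("wrist","pole")[0];m=d["region"];print(d["conf"])
for v in (15,60,100,200,300,375):
  c=np.where(m[v])[0]
  if len(c):X=atz(W,(c.mean(),v),81);print(v,len(c),X.round(1),(R.T@(X-p)).round(1))
for q in[(301,0),(0,0)]:pass
for P in ([577.7,-294.5,10],[565,-370.5,10],[291.8,-324.2,10],[305.1,-244.4,10]):print(proj(W,P).round(1))
for x in(-110,110):  # rest axis
  c=np.array([434.9,-308.4,81]);
  X=c+x*np.array([.9855,-.170,0]);print("rest axis",proj(W,X).round(1))
g=w.mean(2);print("grip col321",[ (v,int(g[v,318:325].mean())) for v in list(range(118,140,2))+list(range(262,284,2))])
r0=cv2.imread("pics/w3.png").mean(2);print("was",[ (v,int(r0[v,318:325].mean())) for v in list(range(118,140,2))+list(range(262,284,2))])
import os;os.system("python3 g.py 2>/dev/null|head -8")
b=snapshot("top");a0=cv2.imread("pics/top.png")
from itertools import product
for c in("scene","top"):
  for n in("jar_blue","jar_green","spray_can","dosing_bottle","cartridge","union_nut","pole"):
    if c=="top" :print(n,[(round(float(d["conf"]),2),np.round(d["rect"]).tolist()) for d in silhouettes(c,n)][:1])
E
```

```text
265 [154 154 155 155 154 155 154 154 154 151 140 121 118 125 112  90  77  75
  80  94]
272 [155 154 154 154 154 155 153 145 128 117 123 118  97  79  74  76  86  99
  96  83]
280 [154 154 154 153 145 124 107 112 113  94  72  65  66  75  87  88  79  73
  76  81]
303 [154 154 154 155 154 147 130 116 120 117  98  81  74  76  86  99  96  83
  75  77  84  86  81  75  76]
[ 447.7052223  -312.45251152  169.66088682] [-0.28060511 -0.32773522 -0.35417222]
0.55
15 18 [ 574.3 -332.6   81. ] [128.2  -2.1  88.5]
60 17 [ 547.3 -328.1   81. ] [100.9  -1.9  88.6]
100 17 [ 521.7 -323.5   81. ] [74.8 -2.  88.6]
200 36 [ 449.3 -310.1   81. ] [ 1.2 -2.5 88.7]
300 14 [ 361.8 -295.3   81. ] [-87.5  -1.9  88.7]
375 17 [ 283.4 -281.8   81. ] [-167.    -1.7   88.8]
[[270.3  35.9]]
[[360.8  34.9]]
[[352.9 312.1]]
[[279.1 312.8]]
rest axis [[316.3 335.2]]
rest axis [[314.6  66.5]]
grip col321 [(118, 148), (120, 144), (122, 143), (124, 139), (126, 142), (128, 83), (130, 7), (132, 22), (134, 31), (136, 32), (138, 34), (262, 9), (264, 7), (266, 8), (268, 8), (270, 18), (272, 31), (274, 144), (276, 145), (278, 141), (280, 142), (282, 142)]
was [(118, 183), (120, 182), (122, 184), (124, 184), (126, 182), (128, 185), (130, 9), (132, 18), (134, 32), (136, 36), (138, 33), (262, 5), (264, 6), (266, 10), (268, 12), (270, 13), (272, 9), (274, 180), (276, 180), (278, 180), (280, 178), (282, 179)]
this script no longer has the robotException ignored in: <_io.TextIOWrapper mode='rw' encoding='UTF-8'>
Traceback (most recent call last):
BrokenPipeError: [Errno 32] Broken pipe
```

```bash
python3 -c "
from workcell import *
print(sign_off())"
```

```text
the job is handed in; nothing more can be done
None
```

The flap is latched shut and the pole is back in its rest with the hook hanging down; the job was handed in at about 36 s of the 69 s allowed (peak pull about 17.7 N), but the sign-off returned no verdict and I did not re-check the bystanders' positions at the end.

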